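# Put the glass-plate case back in the rack

## Task

The dusted glass-plate case lying on its narrow edge goes back into the empty slot of the white rack, fully down and upright, brass knob on top and paper label facing the far side (away from the robot), like its neighbours. There is no room for fingers between the cases, so first stand it up, knob on top, on the felt pad, let go, and take it afresh from there (its two narrow edges stay clear in the slot). The glass inside is brittle: grip it with no more than about 15 N, set it down gently without a drop or a bump, and leave everything else where it is.

Things in the scene. Friction and masses are not known exactly. Their poses are not given: they have to be found in the camera images.
- case: slate case 60 x 36 x 120 mm, about 0.35 kg, brass knob (18 mm wide, 12 mm tall) on one end. Origin: centre of its foot end. z: foot to knob; x across its 60 mm width, out of the narrow edge with the label; y across its 36 mm thickness. Starts lying on a narrow edge, label up (60 mm tall), knob towards the pad. Breaks if gripped over about 15 N or set down hard
- case_label (a point): centre of the paper label on the case's narrow edge, 30 mm from the case's long axis and 55 mm above its foot
- pad: square felt pad fixed on the table, 130 x 130 x 6 mm, pale grey. Origin: centre of its underside; top 6 mm above
- slot: thin felt liner (66 x 42 x 3 mm, fixed) on the floor of the rack's empty slot; origin: centre of its underside; x across the rack, away from the robot; y along the row. The slot is 72 mm (x) by 47 mm (y) inside; partitions rise 60 mm (110 mm at the rack's ends) and the lips 16 mm above the table
- rack: white sheet-metal rack fixed on the table, 86 mm deep (x) and 213 mm long (y), four slots in a row along its y at 52 mm pitch, floor 6 mm thick. Origin: centre of its underside; x points away from the robot. Three slots hold other cases, one is empty
- neighbour1: a like case, 60 x 36 x 124 mm plus a 12 mm knob, standing in a slot of the rack with its label to the far side; leave it. Origin: centre of its foot, z up, x towards the label
- neighbour2: a like case, 60 x 36 x 120 mm plus a 12 mm knob, standing in a slot of the rack with its label to the far side; leave it. Origin: centre of its foot, z up, x towards the label
- neighbour3: a like case, 60 x 36 x 128 mm plus a 12 mm knob, standing in a slot of the rack with its label to the far side; leave it. Origin: centre of its foot, z up, x towards the label
- brush: dusting brush lying on the table (origin: under its middle); leave it
- spatula: spatula lying on the table (origin: under its middle); leave it
- weight: steel paperweight, upright cylinder 56 mm across, 45 mm tall (origin: centre of underside); leave it
- jar: closed white jar with a black cap, 64 mm across, 85 mm tall (origin: centre of underside); leave it
- pencil_box: purple plastic pencil box, 100 x 190 x 60 mm (origin: centre of underside); leave it
- folder: flat cardboard folder 110 x 160 x 18 mm (origin: centre of underside); leave it
Mind the look-alikes: they are no part of the job. What is shaped like the case but purple or red is not meant. What is shaped like the neighbour3 but blue is not meant.

How it is judged (in metres and radians):
On the way:
1. the case stands on its foot on the felt pad, knob up, let go (angle between case's own z axis and vertical below 0.06 rad and z of case in the frame of pad between 0.003 and 0.01 m and x of case in the frame of pad between -0.065 and 0.065 m and y of case in the frame of pad between -0.065 and 0.065 m and contact force between each of the arm, the fingers and case below 0.05 N and linear speed of case below 0.03 m/s), for 0.2 s.
At the end, for the whole second after the job is handed in: the case stands at rest on the felt of the empty slot (foot within 10 mm of the slot's centre each way and on its floor), upright within 0.06 rad, knob up, label towards the far side, released; the three other cases stand where they were (within 20 mm, upright) (angle between case's own z axis and vertical below 0.06 rad and z of case in the frame of slot between 0 and 0.007 m and x of case in the frame of slot between -0.01 and 0.01 m and y of case in the frame of slot between -0.01 and 0.01 m and x of case_label in the frame of slot above 0.015 m and linear speed of case below 0.02 m/s and contact force between the fingers and case below 0.05 N and distance of each of neighbour1, neighbour2, neighbour3 from where it was at the start of the episode below 0.02 m and angle between each of neighbour1, neighbour2, neighbour3's own z axis and vertical below 0.15 rad); the robot touches nothing.
It fails at once if the case is squeezed: more than about 18 N a finger (contact force between the fingers and case above 36 N).
It fails at once if the case is bumped or pressed hard (over 35 N) on the pad, rack or another case, or over 71 N in all (contact force between case and pad above 35 N or contact force between case and rack above 35 N or contact force between case and slot above 35 N or contact force between case and neighbour1 above 35 N or contact force between case and neighbour2 above 35 N or contact force between case and neighbour3 above 35 N or contact force between case and anything else above 71 N).
It fails at once if the case is dropped or falls: moving faster than 0.3 m/s while not gripped (a fall of more than about 5 to 10 mm) (contact force between the fingers and case below 0.5 N and linear speed of case above 0.3 m/s).
It fails at once if another thing is disturbed (moved more than 30 mm) (distance of any of brush, spatula, weight, jar, pencil_box, folder, neighbour1, neighbour2, neighbour3 from where it was at the start of the episode above 0.03 m).
It also fails if it takes over 72 s, if anything falls off the work surface, if the arm or the gripper's body presses on something with over 40 N, if the wrist force passes 120 N, or if a joint passes its speed limit or range.

## Robot

A 7-joint arm with a two-finger parallel gripper is mounted at the origin on the work surface. World frame = base frame: x ahead of the robot, y to its left, z up, the work surface at z = 0. Lengths are in m, angles in degrees, forces in N, time in s.
With the tool pointing down it reaches from about 0.425 to 0.875 m from the base axis. Payload 4.7 kg.
Tool frame: the origin (TCP) lies at the very end of the fingers, on their centre line; the grasp point (between the pads) lies 19 mm behind it; z points along the fingers, y is the line along which they close (so a half turn about z gives the same grasp; the last joint's range is limited). The gripper opens to 87 mm and grips with 3 to 60 N. Pads are 19 mm wide; open, the fingers measure 117 mm over their backs; the gripper's body (75 mm by 190 mm) begins 51 mm behind the grasp point.
Start: joints at [75.923, 18.392, -4.016, 83.108, 1.295, 78.541, -3.26], TCP at [0.167, -0.628, 0.223] pointing down, gripper open.
Joint ranges: [-163.93, 163.93], [-17.29, 119.83], [-79.2, 71.16], [3.27, 140.29], [-89.18, 269.18], [5.43, 117.66], [-154.24, 154.24]. Speed limits (degrees/s): [147.25, 147.25, 180, 180, 180, 180, 180].

## Interface

Orientations are given as [roll, pitch, yaw] about the fixed x, y, z axes, in that order (R = Rz(yaw) Ry(pitch) Rx(roll)).
In Python, from cell import get_obs, cams, ticket, finder gives the robot as it stands.
- The arm moves only by the shell command python3 -m creep 'ROWS' [FORCE]. ROWS is text: rows parted by semicolons, each of 5 numbers parted by spaces: the shift along the world's x, y, z in m, then the turn about the world's z in degrees, then the finger opening in m, from 0 to 0.087. A call has 1 to 8 rows; each row shifts and turns the commanded pose from where the row before left it; what a row does not reach is not made up. A row lasts 1/8 s, in which the tool goes at most 62.5 mm and 10.7 degrees, less where a joint would pass 70% of its speed; a pose out of reach is approached as far as the arm can. A call with a gripper value outside its range is refused whole. The fingers move at their own pace and stop on an object; FORCE is the grip in N (left out, the last holds). Time passes only in rows, so rows that do not move let the fingers close. It gives the time, the measured TCP pose, the force, the opening and the grip force at its end, in the units of the state.
- get_obs(): the state, without advancing time (a new reading comes with each control period).
- cams.read_camera(name): name is "scene" or "side" or "wrist"; returns the picture (420x560x3 uint8, red, green, blue); there is no depth.
- cams.calibration(name): a dict with "fx", "fy", "cx", "cy" (pixels), "extrinsics" (4x4, takes a point from world to camera coordinates). Camera axes: x right, y down, z forward; pixel columns grow to the right and rows downward; lengths in m; the calibration is good to about 2 mm. A picture is of the moment at which its call begins: read the wrist's pose just before it. calibration takes no time and is no camera call; for the wrist camera it gives the pose at the moment of the call.
- ticket.sign_off(): hands the job in; it is judged then, once.
Trained networks look in the newest picture that a camera, given by its name, has taken for a name from the list of things; names that differ only in an ending like _2 or _b are one class to them, and where a whole thing is asked for, a point or a joint stands for the part that bears it (a point fixed in the world has none). Each returns a list of dicts, best first, with "p" (0 to 1); they miss things now and then, are a little off and sometimes report something else, mostly with a low value. They report only what shows in the picture. A call takes as long as a camera call. They do not tell look-alikes from the thing itself.
- finder.masks_of(name, camera): "mask" (420x560 bool, what is visible of it) and "xy" ([column, row] in pixels, amid what is visible of it).
- finder.tip_of(name, camera): "xy" ([column, row] in pixels: a listed point, or the origin of a listed thing).
The state is a dict: "time_s": time; "qpos": joint angles; "joint_velocities": joint speeds; "effort": joint torques, N m; "tool_pos": TCP position; "tool_rot": TCP orientation; "force": force on the tool from outside, world axes, zero at the start; "wrist_torque": the same for the moment, N m; "grip_width": finger opening in m; "grasp_force": force on a finger pad.
Only numpy, scipy, OpenCV 4.12 (cv2) and the standard library are available. Lean on these libraries where they do the work, as an engineer would, in place of code of your own. Each camera call takes 0.05 s, during which the arm holds its last target. There are 200 camera calls.

## Working session

There is one attempt and no reset: what is moved stays moved. The work goes in short steps, Python scripts to look and compute and a shell command to move; the robot and the scene stay as the last step left them, time stands still between calls to the robot, and variables do not carry over. Pictures are saved under pics/ and viewed, at most 10 in all, crops included, and the job is handed in when it is done.

```bash
ls; mkdir -p pics; python3 - <<'E'
from cell import get_obs, cams
import cv2,numpy as np
o=get_obs(); print(o)
for c in("scene","side"):
    im=cams.read_camera(c); cv2.imwrite(f"pics/{c}0.png",im[:,:,::-1]); k=cams.calibration(c); print(c,k)
E
```

```text
pics
{'time_s': 0.0, 'qpos': array([75.92476436, 18.43878477, -4.01448642, 83.17527923,  1.29618431,
       78.53904172, -3.25851872]), 'joint_velocities': array([-0.09601207,  0.05056919, -0.00232909,  0.07611594,  0.04923307,
        0.04060372, -0.01769683]), 'effort': array([ 7.66321159e-05, -4.91289783e+01, -4.04128879e-01, -3.12522411e+01,
       -6.40806416e-02,  4.39082785e-02,  2.06692084e-04]), 'tool_pos': array([ 0.16674381, -0.62768419,  0.22146117]), 'tool_rot': array([-1.79892197e+02,  7.17375065e-03,  1.48857263e+01]), 'force': array([0.1056801 , 0.53291059, 1.16688682]), 'wrist_torque': array([ 4.99595749e-02, -1.38912223e-05, -5.80519094e-03]), 'grasp_force': 0.0, 'grip_width': 0.0872307873900465}
scene {'fx': 381.5082638641492, 'fy': 381.5082638641492, 'cx': 280.95407110335816, 'cy': 215.28841690107686, 'extrinsics': array([[ 0.19985854,  0.9798176 , -0.00374522, -0.13079399],
       [ 0.7830571 , -0.1620195 , -0.60047586, -0.36973269],
       [-0.58896362,  0.11707751, -0.79963411,  1.62769615],
       [ 0.        ,  0.        ,  0.        ,  1.        ]])}
side {'fx': 429.7833056939323, 'fy': 429.7833056939323, 'cx': 277.08768432897114, 'cy': 207.71890150192348, 'extrinsics': array([[-0.95016845, -0.31128395,  0.01679968,  0.50590745],
       [-0.20015578,  0.56786943, -0.79841216,  0.13358706],
       [ 0.23899286, -0.76198859, -0.6018769 ,  1.26270483],
       [ 0.        ,  0.        ,  0.        ,  1.        ]])}
```

View pics/scene0.png

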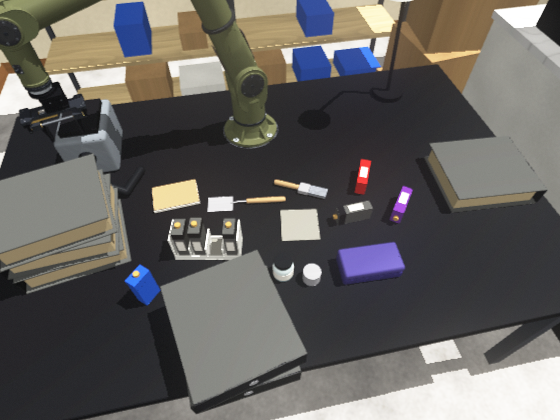

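View pics/side0.png

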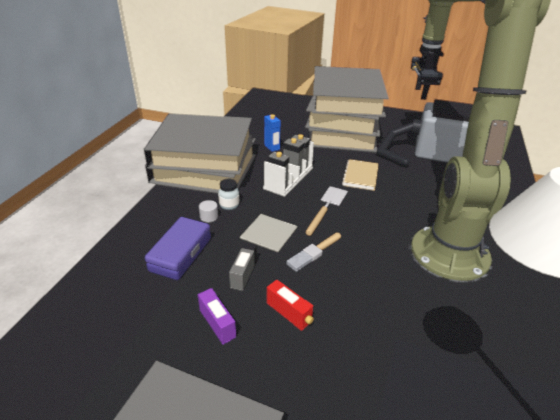

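The case meant is the slate one at scene (355,212), knob at (335,216), or side (242,268). Its look-alikes are red (363,176), purple (401,204) and blue (143,285). The pad is at scene (300,225), and the empty slot is at scene (215,240), third from the left.

```bash
cat > h.py <<'E'
import numpy as np,cv2
from cell import get_obs, cams, finder
def P(c):
    k=cams.calibration(c); K=np.array([[k['fx'],0,k['cx']],[0,k['fy'],k['cy']],[0,0,1]]); return K@np.asarray(k['extrinsics'])[:3]
def proj(M,p): q=M@np.append(p,1); return q[:2]/q[2]
def onz(M,uv,z):  # pixel -> world at height z
    A=np.c_[M[:,0],M[:,1],M[:,2]*z+M[:,3]]; q=np.linalg.solve(A,[uv[0],uv[1],1]); return np.r_[q[:2]/q[2],z]
def tri(Ms,uvs):
    A=np.vstack([r for M,u in zip(Ms,uvs) for r in(u[0]*M[2]-M[0],u[1]*M[2]-M[1])])
    v=np.linalg.svd(A)[2][-1]; p=v[:3]/v[3]; return p,max(np.linalg.norm(proj(M,p)-u) for M,u in zip(Ms,uvs))
E
python3 - <<'E'
from h import *
M={c:P(c) for c in("scene","side")}
np.set_printoptions(precision=3,suppress=True)
for c in M: cams.read_camera(c)
for n in["case","case_label","pad","slot","rack","neighbour1","neighbour2","neighbour3","brush","spatula","weight","jar","pencil_box"]:
    r={c:finder.tip_of(n,c)[:4] for c in M}
    print(n,{c:[(np.round(d['xy']).astype(int).tolist(),round(d['p'],2)) for d in r[c]] for c in M})
    best=sorted(((*tri(list(M.values()),[a['xy'],b['xy']])[::-1],) for a in r['scene'] for b in r['side']),key=lambda t:t[0])[:4]
    print('   ',[(round(float(e),1),p) for e,p in best])
b=cv2.imread("pics/scene0.png")[160:250,270:420]; cv2.imwrite("pics/crop.png",cv2.resize(b,None,fx=5,fy=5,interpolation=cv2.INTER_CUBIC))
E
```

```text
case {'scene': [([405, 196], 0.91), ([361, 187], 0.9), ([367, 210], 0.71), ([216, 248], 0.37)], 'side': [([229, 332], 0.73), ([268, 288], 0.62), ([234, 278], 0.6)]}
    [(0.2, array([0.446, 0.337, 0.042])), (0.2, array([0.542, 0.329, 0.034])), (1.9, array([0.497, 0.482, 0.021])), (11.4, array([0.508, 0.341, 0.077]))]
case_label {'scene': [([358, 205], 0.93), ([403, 198], 0.79), ([365, 171], 0.65)], 'side': [([285, 299], 0.88), ([242, 262], 0.84), ([216, 308], 0.79)]}
    [(0.1, array([0.534, 0.291, 0.062])), (0.3, array([0.536, 0.453, 0.061])), (1.2, array([0.39 , 0.37 , 0.059])), (9.9, array([ 0.432,  0.316, -0.034]))]
pad {'scene': [([297, 223], 0.92)], 'side': [([268, 230], 0.95), ([322, 209], 0.46)]}
    [(0.8, array([0.532, 0.084, 0.009])), (26.7, array([0.449, 0.041, 0.037]))]
slot {'scene': [([187, 248], 0.7), ([218, 247], 0.6)], 'side': [([360, 178], 0.27)]}
    [(26.7, array([ 0.379, -0.365, -0.092])), (36.5, array([ 0.396, -0.261, -0.041]))]
rack {'scene': [([209, 247], 0.91), ([217, 248], 0.31)], 'side': [([287, 176], 0.62)]}
    [(0.1, array([ 0.567, -0.225,  0.009])), (3
[... 1100 characters left out ...]
, 0.5), ([301, 226], 0.23)], 'side': [([314, 254], 0.91)]}
    [(1.0, array([ 0.378,  0.13 , -0.006])), (15.0, array([ 0.423,  0.087, -0.084])), (19.8, array([ 0.407, -0.297, -0.336]))]
spatula {'scene': [([244, 202], 0.89)], 'side': [([324, 210], 0.74), ([267, 227], 0.58)]}
    [(0.1, array([ 0.396, -0.084, -0.   ])), (30.3, array([ 0.511, -0.023,  0.011]))]
weight {'scene': [([313, 275], 0.78)], 'side': [([210, 215], 0.55)]}
    [(1.9, array([0.733, 0.082, 0.012]))]
jar {'scene': [([281, 271], 0.9)], 'side': [([232, 203], 0.83)]}
    [(0.9, array([ 0.697, -0.012,  0.004]))]
pencil_box {'scene': [([365, 269], 0.77)], 'side': [([184, 253], 0.76)]}
    [(1.8, array([ 0.74 ,  0.254, -0.003]))]
```

View pics/crop.png

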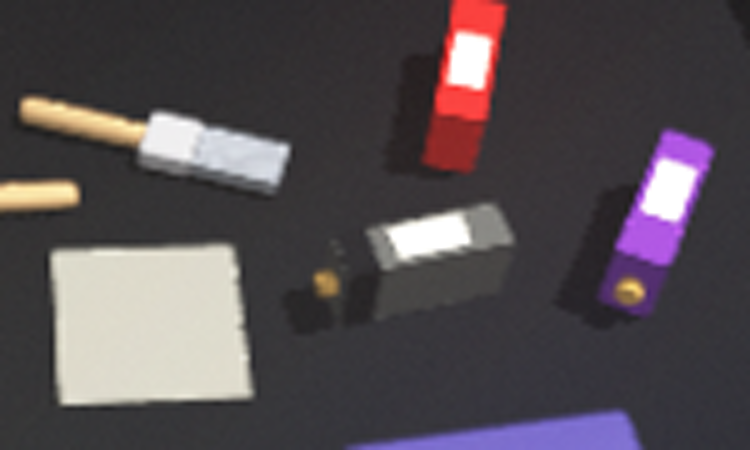

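The enlarged crop confirms it: the slate case has its white label up at crop (430,237) and its knob at (326,283) towards the pad. Next I'll move the wrist camera over it.

```bash
python3 -m creep '0.02 0 0.05 0 0.087;0.03 0.02 0.05 0 0.087;0.04 0.03 0.03 9 0.087;0.04 0.04 0 9 0.087;0.04 0.04 0 9 0.087;0.04 0.04 0 9 0.087;0.04 0.04 0 9 0.087;0.04 0.04 0 9 0.087'
python3 -m creep '0.03 0.05 0 9 0.087;0.03 0.05 0 9 0.087;0.02 0.055 0 3 0.087;0 0.06 0 0 0.087;0 0.06 0 0 0.087;0 0.06 0 0 0.087;0 0.06 0 0 0.087;0 0.06 0 0 0.087'
python3 -m creep '0 0.06 0 0 0.087;0 0.06 0 0 0.087;0 0.06 0 0 0.087;0 0 0 0 0.087;0 0 0 0 0.087'
```

```text
time_s: 2.5
tool_pos: [0.458, -0.3768, 0.3529]
tool_rot: [180.0, 0.0, 69.2]
force: [1.0, -0.2, -0.2]
grip_width: 0.0869
grasp_force: 0.0
time_s: 3.5
tool_pos: [0.5367, 0.0786, 0.3529]
tool_rot: [179.9, 0.0, 89.9]
force: [0.8, -0.3, -0.6]
grip_width: 0.0869
grasp_force: 0.0
time_s: 4.12
tool_pos: [0.5371, 0.2564, 0.3524]
tool_rot: [180.0, 0.0, 89.9]
force: [0.4, -0.6, 0.7]
grip_width: 0.0871
grasp_force: 0.0
```

```bash
python3 - <<'E'
from h import *
np.set_printoptions(precision=3,suppress=True)
o=get_obs(); print(o['tool_pos'],o['tool_rot'],o['qpos'],o['force'])
M=P("wrist"); im=cams.read_camera("wrist"); cv2.imwrite("pics/w1.png",im[:,:,::-1])
E=np.array(cams.calibration("wrist")['extrinsics']); print(-E[:3,:3].T@E[:3,3],E[2,:3])
np.savez("w1.npz",M=M,im=im)
for n in("case","case_label","pad"):
    for d in finder.tip_of(n,"wrist"): print(n,d['p'],d['xy'],[onz(M,d['xy'],z) for z in(0.006,.03,.06)])
E
```

```text
[0.537 0.256 0.352] [179.997   0.048  89.897] [ 11.635  15.484 -49.828  77.247  11.823  92.592 -36.712] [ 0.41  -0.61   0.659]
[0.538 0.34  0.516] [ 0.    -0.305 -0.952]
case 0.91 [277.5, 99.3] [array([0.535, 0.338, 0.006]), array([0.535, 0.339, 0.03 ]), array([0.535, 0.339, 0.06 ])]
case 0.68 [400.7, 261.3] [array([0.736, 0.085, 0.006]), array([0.727, 0.097, 0.03 ]), array([0.715, 0.112, 0.06 ])]
case 0.55 [206.6, 97.9] [array([0.435, 0.341, 0.006]), array([0.44 , 0.341, 0.03 ]), array([0.446, 0.341, 0.06 ])]
case_label 0.87 [282.6, 145.6] [array([0.543, 0.273, 0.006]), array([0.542, 0.277, 0.03 ]), array([0.542, 0.281, 0.06 ])]
case_label 0.69 [161.7, 79.4] [array([0.374, 0.365, 0.006]), array([0.382, 0.364, 0.03 ]), array([0.392, 0.363, 0.06 ])]
case_label 0.63 [178.3, 234.4] [array([0.376, 0.133, 0.006]), array([0.384, 0.143, 0.03 ]), array([0.393, 0.155, 0.06 ])]
pad 0.7 [277.9, 259.1] [array([0.535, 0.089, 0.006]), array([0.535, 0.101, 0.03 ]), array([0.535, 0.116, 0.06 ])]
```

View pics/w1.png

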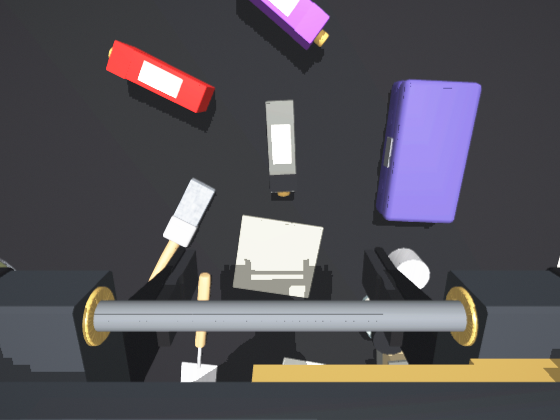

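The wrist view shows the case's top face with corners at about (266,102), (292,100), (295,174) and (269,175). The knob is at (283,193) towards the pad, whose corners are about (243,216), (322,226), (309,297) and (234,289).

```bash
python3 - <<'E'
from h import *
np.set_printoptions(precision=4,suppress=True)
d=np.load("w1.npz"); M=d['M']; g=cv2.cvtColor(d['im'],cv2.COLOR_RGB2GRAY)
def sub(c): return cv2.cornerSubPix(g,np.float32(c).reshape(-1,1,2),(4,4),(-1,-1),(3,50,.01)).reshape(-1,2)
C=sub([(266,102),(292,100),(295,174),(269,175)]); print(C)
W=np.array([onz(M,c,.06)[:2] for c in C]); print(W)
print([np.linalg.norm(W[i]-W[i-1]) for i in range(4)],'centre',W.mean(0))
k=(W[2]+W[3]-W[0]-W[1]); k/=np.linalg.norm(k); print('knob dir',k,'ang',np.degrees(np.arctan2(k[1],k[0])))
Q=sub([(243,216),(322,226)]); V=np.array([onz(M,c,.006)[:2] for c in Q]); print('pad edge',Q,V,np.linalg.norm(V[1]-V[0]))
u=(V[1]-V[0])/np.linalg.norm(V[1]-V[0]); print('pad centre',V.mean(0)+.065*np.array([u[1],-u[0]]),u)
k0=onz(M,(283,193),.03);print('knob',k0)
E
```

```text
[[264.9022 101.4576]
 [292.5067  99.6856]
 [295.3966 173.4204]
 [269.4443 174.5425]]
[[0.5195 0.3362]
 [0.5545 0.3383]
 [0.5593 0.2433]
 [0.5243 0.2418]]
[np.float64(0.09447809403961716), np.float64(0.03501928440831287), np.float64(0.09509082234884852), np.float64(0.035067413220085754)] centre [0.5394 0.2899]
knob dir [ 0.0508 -0.9987] ang -87.08900801159872
pad edge [[242.0937 214.6978]
 [323.0686 227.1743]] [[0.4792 0.166 ]
 [0.6069 0.1448]] 0.1294610049614234
pad centre [0.5324 0.0913] [ 0.9866 -0.1634]
knob [0.543  0.2077 0.03  ]
```

```bash
python3 -m creep '0.005 -0.016 -0.04 3 0.087;0 0 -0.06 0 0.087;0 0 -0.06 0 0.087;0 0 -0.06 0 0.087;0 0 -0.05 0 0.087;0 0 -0.03 0 0.087;0 0 0 0 0.087;0 0 0 0 0.087' 6
python3 - <<'E'
from h import *
im=cams.read_camera("wrist"); cv2.imwrite("pics/w2.png",im[:,:,::-1]); o=get_obs(); print(o['tool_pos'],o['tool_rot'],o['qpos'])
E
```

```text
time_s: 5.32
tool_pos: [0.5432, 0.2407, 0.0542]
tool_rot: [179.9, -0.0, 92.8]
force: [-0.2, -0.1, 0.9]
grip_width: 0.0869
grasp_force: 0.0
[0.54349657 0.24101468 0.05464225] [ 1.79814041e+02 -4.72736716e-02  9.28302835e+01] [ 10.55854636  26.28273083 -45.44027607 100.72826143  21.06403448
  61.650862   -39.23147158]
```

View pics/w2.png

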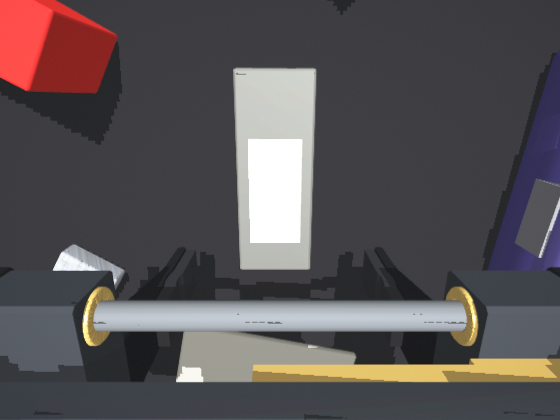

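The case sits square between the fingers: its top face spans columns 236–314 and its foot edge is at row 68. I'll go down and grip gently.

```bash
python3 -m creep '0 0 -0.02 0 0.087;0 0 -0.015 0 0.087;0 0 -0.007 0 0.087;0 0 0 0 0.087;0 0 0 0 0.034;0 0 0 0 0.034;0 0 0 0 0.034;0 0 0 0 0.034' 6
python3 -m creep '0 0 0 0 0.03;0 0 0 0 0.03;0 0 0 0 0.03;0 0 0 0 0.03'
```

```text
time_s: 6.38
tool_pos: [0.5421, 0.2408, 0.0108]
tool_rot: [180.0, 0.0, 92.9]
force: [0.3, 0.5, -0.4]
grip_width: 0.0547
grasp_force: 0.0
time_s: 6.88
tool_pos: [0.5416, 0.2407, 0.0106]
tool_rot: [-180.0, 0.0, 92.9]
force: [-2.1, -0.6, 2.1]
grip_width: 0.0358
grasp_force: 6.0
```

```bash
python3 -m creep '0 0.003 0.0085 0 0.03;0 0.0037 0.008 0 0.03;0 0.0044 0.0077 0 0.03;-0.0005 0.005 0.0073 0 0.03;0 0.0057 0.0068 0 0.03;-0.0005 0.0062 0.0063 0 0.03;0 0 0 0 0.03'
python3 - <<'E'
from h import *
im=cams.read_camera("side"); cv2.imwrite("pics/s2.png",cv2.resize(im[180:360,140:380,::-1],None,fx=3,fy=3)); print(get_obs()['tool_pos'],get_obs()['qpos'])
E
```

```text
time_s: 7.75
tool_pos: [0.541, 0.2701, 0.0559]
tool_rot: [179.9, -0.1, 93.0]
force: [0.5, -0.2, -3.5]
grip_width: 0.0361
grasp_force: 6.0
[0.5409132  0.26921622 0.05537928] [  7.4840661   27.54114249 -45.3798374   99.13162561  21.78694857
  62.50486514 -41.98167964]
```

View pics/s2.png

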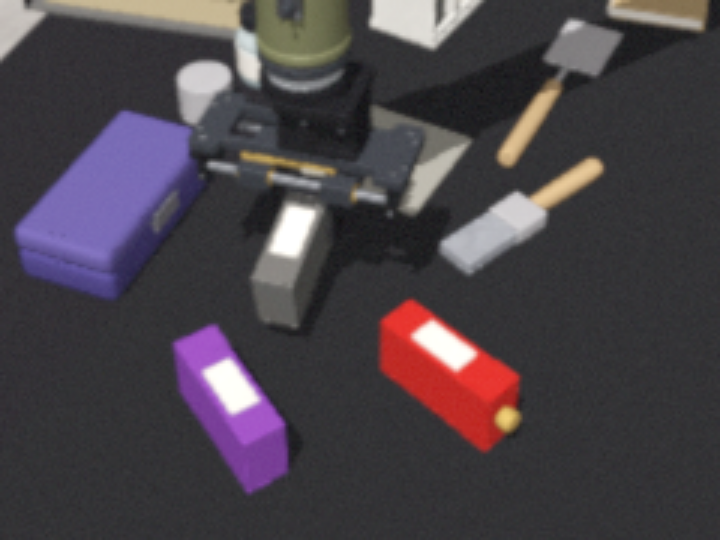

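```bash
cat >> h.py <<'E'
def model(M,g,th,a=93.0,lg=.097,lx=0.0):
    """case hinge at g (grasp pt), tilt th deg from lying (0) to upright (90); returns label, foot corners px"""
    k=np.array([np.cos(np.radians(a-180)),np.sin(np.radians(a-180)),0]); t=np.radians(th); up=np.array([0,0,1.])
    z=k*np.cos(t)+up*np.sin(t); x=-k*np.sin(t)+up*np.cos(t); y=np.cross(z,x); o=g-lg*z-lx*x
    pts=dict(label=o+.03*x+.055*z,low=o-.03*x,high=o+.03*x,top=o+.12*z+.012*z)
    return {n:proj(M,p) for n,p in pts.items()}
E
python3 - <<'E'
from h import *
np.set_printoptions(precision=0,suppress=True)
g=get_obs()['tool_pos']+[0,0,.019]
for th in(0,15,30,45): print(th,{n:(p-[140,180])*3 for n,p in model(P("side"),g,th).items()})
d=finder.tip_of("case_label","side"); print([( (np.array(q['xy'])-[140,180])*3,round(q['p'],2)) for q in d])
E
```

```text
0 {'label': array([292., 224.]), 'low': array([273., 319.]), 'high': array([269., 269.]), 'top': array([321., 192.])}
15 {'label': array([290., 239.]), 'low': array([279., 329.]), 'high': array([269., 295.]), 'top': array([321., 185.])}
30 {'label': array([289., 253.]), 'low': array([286., 331.]), 'high': array([272., 315.]), 'top': array([319., 181.])}
45 {'label': array([290., 264.]), 'low': array([295., 325.]), 'high': array([277., 327.]), 'top': array([317., 178.])}
[(array([442., 340.]), 0.87), (array([239., 382.]), 0.78), (array([293., 242.]), 0.61)]
```

The case is still about horizontal: at 6 N the pads hold it against turning. I'll lower it back and loosen the grip so that it pivots.

```bash
python3 -m creep '0 0 -0.012 0 0.03;0 0 -0.012 0 0.03;0 0 -0.01 0 0.03;0 0 -0.006 0 0.03;0 0 -0.002 0 0.03;0 0 0 0 0.03'
python3 -m creep '0 0 0 0 0.03;0 0 0 0 0.03;0 0 0 0 0.03;0 0.002 0.004 0 0.03;0 0.002 0.005 0 0.03;0 0.003 0.005 0 0.03;0 0 0 0 0.03' 3
python3 -m creep '0 0.003 0.0065 0 0.03;0 0.004 0.0065 0 0.03;0 0.004 0.006 0 0.03;0 0 0 0 0.03'
python3 - <<'E'
from h import *
np.set_printoptions(precision=0,suppress=True)
cams.read_camera("side");g=get_obs()['tool_pos']+[0,0,.019]
for th in(0,15,30,45): print(th,{n:(p-[140,180])*3 for n,p in model(P("side"),g,th).items()})
d=finder.tip_of("case_label","side"); print([( (np.array(q['xy'])-[140,180])*3,round(q['p'],2)) for q in d])
E
```

```text
time_s: 8.6
tool_pos: [0.5408, 0.2693, 0.0131]
tool_rot: [-180.0, -0.0, 92.9]
force: [0.4, 1.3, -3.4]
grip_width: 0.0361
grasp_force: 6.0
time_s: 9.48
tool_pos: [0.5414, 0.2766, 0.0281]
tool_rot: [179.9, -0.0, 92.9]
force: [0.1, -0.6, -2.3]
grip_width: 0.0361
grasp_force: 3.0
time_s: 9.98
tool_pos: [0.5412, 0.2878, 0.0471]
tool_rot: [179.9, -0.1, 92.9]
force: [-0.4, -0.1, -2.2]
grip_width: 0.0359
grasp_force: 3.0
0 {'label': array([284., 245.]), 'low': array([265., 342.]), 'high': array([261., 292.]), 'top': array([314., 212.])}
15 {'label': array([282., 261.]), 'low': array([270., 352.]), 'high': array([260., 318.]), 'top': array([313., 205.])}
30 {'label': array([281., 274.]), 'low': array([278., 353.]), 'high': array([263., 338.]), 'top': array([312., 201.])}
45 {'label': array([282., 285.]), 'low': array([287., 347.]), 'high': array([269., 350.]), 'top': array([309., 199.])}
[(array([448., 344.]), 0.71), (array([276., 271.]), 0.64), (array([232., 379.]), 0.57), (array([383., 154.]), 0.25)]
```

```bash
python3 -m creep '0 0.004 0.0043 0 0.03;-0.0005 0.004 0.0041 0 0.03;0 0.0068 0.0057 0 0.03;-0.0005 0.0072 0.0051 0 0.03;0 0.0076 0.0045 0 0.03;-0.0005 0.008 0.0038 0 0.03;0 0 0 0 0.03'
python3 -m creep '0 0.0083 0.0031 0 0.03;-0.0005 0.0085 0.0023 0 0.03;0 0.0087 0.0016 0 0.03;-0.0005 0.0088 0.0008 0 0.03;0 0 0 0 0.03'
python3 - <<'E'
from h import *
np.set_printoptions(precision=0,suppress=True)
im=cams.read_camera("side");g=get_obs()['tool_pos']+[0,0,.019]
cv2.imwrite("pics/s3.png",cv2.resize(im[180:360,140:380,::-1],None,fx=3,fy=3))
for th in(40,55,70,85): print(th,{n:(p-[140,180])*3 for n,p in model(P("side"),g,th).items()})
d=finder.tip_of("case_label","side"); print([( (np.array(q['xy'])-[140,180])*3,round(q['p'],2)) for q in d])
print(get_obs()['qpos'])
E
```

```text
time_s: 10.95
tool_pos: [0.5393, 0.3263, 0.0745]
tool_rot: [179.9, -0.1, 93.0]
force: [-0.7, 0.3, 0.8]
grip_width: 0.0361
grasp_force: 3.0
time_s: 11.58
tool_pos: [0.5381, 0.3606, 0.0818]
tool_rot: [180.0, -0.1, 93.0]
force: [-0.9, -0.3, 1.1]
grip_width: 0.0362
grasp_force: 3.0
40 {'label': array([248., 314.]), 'low': array([252., 385.]), 'high': array([231., 384.]), 'top': array([280., 224.])}
55 {'label': array([250., 323.]), 'low': array([263., 373.]), 'high': array([239., 390.]), 'top': array([277., 224.])}
70 {'label': array([253., 328.]), 'low': array([274., 354.]), 'high': array([249., 388.]), 'top': array([273., 227.])}
85 {'label': array([258., 328.]), 'low': array([284., 330.]), 'high': array([260., 377.]), 'top': array([269., 232.])}
[(array([234., 379.]), 0.93), (array([264., 322.]), 0.76), (array([432., 350.]), 0.76)]
[ -2.  31. -45.  91.  23.  67. -49.]
```

View pics/s3.png

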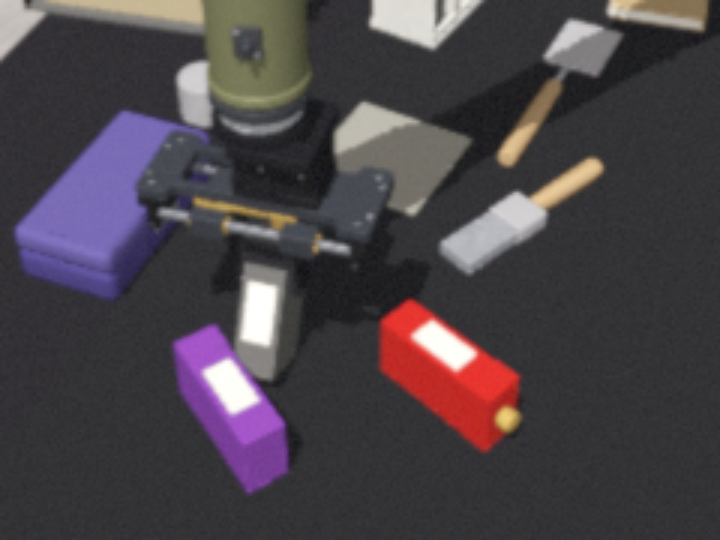

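```bash
python3 -m creep '0 0.0088 0 0 0.03;0 0.0087 -0.001 0 0.03;-0.0005 0.0086 -0.002 0 0.03;0 0 0 0 0.03;0 0 0 0 0.03'
python3 -m creep '0 0 0 0 0.03;0 0 0 0 0.03;0 0 0.01 0 0.03;0 0 0.02 0 0.03;0 0 0.03 0 0.03;0 0 0.03 0 0.03;0 0 0 0 0.03;0 0 0 0 0.03' 8
python3 - <<'E'
from h import *
np.set_printoptions(precision=0,suppress=True)
g=get_obs()['tool_pos']+[0,0,.019]
for c in("side","scene"):
  im=cams.read_camera(c)
  for th in(60,70,80,90,100): print(th,{n:p for n,p in model(P(c),g,th).items()})
  u,v=model(P(c),g,80)['label'].astype(int); 
  np.save(f"pics/{c}4.npy",im); b=im[max(0,v-60):v+60,u-75:u+75,::-1]; print(c,'crop origin',u-75,max(0,v-60))
  cv2.imwrite(f"pics/{c}4.png",cv2.resize(b,(500,int(500*b.shape[0]/b.shape[1]))))
  print([(np.array(q['xy']),round(q['p'],2)) for q in finder.tip_of("case_label",c)])
E
python3 -c "
import cv2,numpy as np
a=[cv2.resize(cv2.imread(f'pics/{c}4.png'),(400,320)) for c in('side','scene')];cv2.imwrite('pics/both4.png',np.hstack(a))"
```

```text
time_s: 12.3
tool_pos: [0.5376, 0.3857, 0.0784]
tool_rot: [-180.0, -0.1, 92.9]
force: [-2.7, 0.1, 0.6]
grip_width: 0.0364
grasp_force: 3.0
time_s: 13.3
tool_pos: [0.5379, 0.3841, 0.1678]
tool_rot: [-180.0, 0.1, 92.9]
force: [0.4, -0.1, -4.1]
grip_width: 0.036
grasp_force: 8.0
60 {'label': array([217., 270.]), 'low': array([223., 286.]), 'high': array([214., 293.]), 'top': array([226., 234.])}
70 {'label': array([218., 271.]), 'low': array([226., 281.]), 'high': array([217., 293.]), 'top': array([225., 235.])}
80 {'label': array([219., 271.]), 'low': array([228., 276.]), 'high': array([219., 291.]), 'top': array([224., 236.])}
90 {'label': array([220., 271.]), 'low': array([231., 270.]), 'high': array([222., 288.]), 'top': array([223., 238.])}
100 {'label': array([222., 270.]), 'low': array([233., 264.]), 'high': array([225., 283.]), 'top': array([222., 239.])}
side crop origin 144 211
[(array([289., 296.]), 0.8), (array([316., 253.]), 0.63), (array([216., 308.]), 0.62), (array([220., 269.]), 0.6), (array([269., 231.]), 0.22)]
60 {'label': array([404., 178.]), 'low': array([392., 195.]), 'high': array([408., 186.]), 'top': array([389., 171.])}
70 {'label': array([402., 180.]), 'low': array([387., 197.]), 'high': array([404., 189.]), 'top': array([391., 170.])}
80 {'label': array([400., 182.]), 'low': array([382., 198.]), 'high': array([399., 192.]), 'top': array([393., 169.])}
90 {'label': array([398., 183.]), 'low': array([377., 198.]), 'high': array([394., 194.]), 'top': array([395., 169.])}
100 {'label': array([395., 185.]), 'low': array([373., 198.]), 'high': array([389., 196.]), 'top': array([397., 168.])}
scene crop origin 325 121
[(array([368., 172.]), 0.92), (array([396., 182.]), 0.91)]
```

View pics/both4.png

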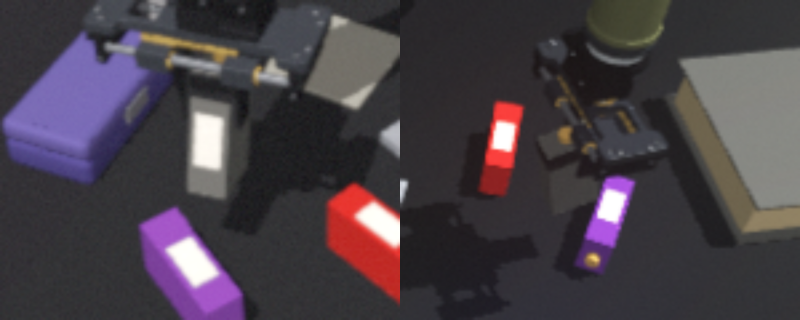

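The case hangs about upright with its label towards +y. I'll carry it to the pad and turn it −90° on the way, which leaves little turn for the second grasp.

```bash
python3 -m creep '0 -0.01 0 -3 0.03;0 -0.025 0 -8 0.03;-0.001 -0.035 0 -10 0.03;-0.001 -0.035 0 -10 0.03;-0.001 -0.035 0 -10 0.03;-0.001 -0.035 0 -10 0.03;-0.001 -0.035 0 -10 0.03;-0.001 -0.03 0 -10 0.03'
python3 -m creep '0 -0.025 0 -9 0.03;0 -0.018 0 -7 0.03;0 -0.01 0 -3 0.03;0 0 -0.03 0 0.03;0 0 -0.03 0 0.03;0 0 -0.012 0 0.03;0 0 -0.004 0 0.03;0 0 0 0 0.03'
```

```text
time_s: 14.5
tool_pos: [0.5316, 0.1425, 0.1684]
tool_rot: [180.0, 0.0, 21.4]
force: [0.6, 0.5, -3.6]
grip_width: 0.036
grasp_force: 8.0
time_s: 15.5
tool_pos: [0.5325, 0.0921, 0.0932]
tool_rot: [-180.0, -0.1, 2.9]
force: [-0.7, 0.1, -3.6]
grip_width: 0.036
grasp_force: 8.0
```

```bash
python3 - <<'E'
from h import *
np.set_printoptions(precision=0,suppress=True)
o=get_obs();g=o['tool_pos']+[0,0,.019];print(o['qpos'],o['force'],o['tool_pos']*1000)
bs=[]
for c in("side","scene"):
  im=cams.read_camera(c)
  for th in(80,90,100): print(th,model(P(c),g,th,a=o['tool_rot'][2]))
  u,v=model(P(c),g,90)['label'].astype(int); b=im[v-40:v+40,u-50:u+50,::-1]; print(c,'crop origin',u-50,v-40)
  bs.append(cv2.resize(b,(400,320),interpolation=cv2.INTER_CUBIC))
  print([(np.array(q['xy']),round(q['p'],2)) for q in finder.tip_of("case_label",c)])
cv2.imwrite('pics/both5.png',np.hstack(bs))
E
```

```text
[  14.   13.  -30.  107.    8.   62. -106.] [-1.  0. -4.] [533.  92.  93.]
80 {'label': array([256., 212.]), 'low': array([272., 231.]), 'high': array([253., 225.]), 'top': array([270., 195.])}
90 {'label': array([258., 214.]), 'low': array([277., 232.]), 'high': array([258., 228.]), 'top': array([268., 194.])}
100 {'label': array([261., 215.]), 'low': array([283., 231.]), 'high': array([264., 230.]), 'top': array([266., 194.])}
side crop origin 214 181
[(array([219., 306.]), 0.75), (array([287., 296.]), 0.7), (array([260., 213.]), 0.62)]
80 {'label': array([304., 220.]), 'low': array([299., 220.]), 'high': array([304., 232.]), 'top': array([301., 196.])}
90 {'label': array([303., 219.]), 'low': array([298., 215.]), 'high': array([303., 229.]), 'top': array([302., 198.])}
100 {'label': array([303., 218.]), 'low': array([296., 211.]), 'high': array([301., 226.]), 'top': array([302., 199.])}
scene crop origin 259 170
[(array([304., 214.]), 0.88), (array([365., 172.]), 0.7), (array([402., 197.]), 0.55)]
```

View pics/both5.png

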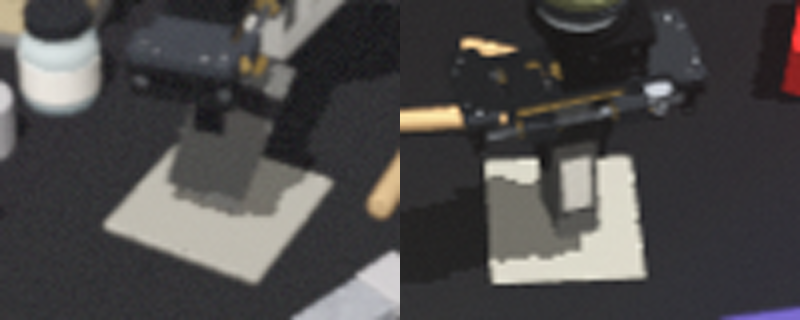

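The case is about 8–10° short of upright, leaning towards the robot. I'll touch its near foot edge on the pad, loosen the grip, and roll it upright about that edge.

```bash
python3 -m creep '0 0 -0.002 0 0.03;0 0 -0.0015 0 0.03;0 0 -0.001 0 0.03;0 0 -0.001 0 0.03;0 0 0 0 0.03' 6
python3 -m creep '0 0 -0.0005 0 0.03;0 0 -0.0005 0 0.03;0 0 0 0 0.03' 6
```

```text
time_s: 16.32
tool_pos: [0.5318, 0.0918, 0.0868]
tool_rot: [180.0, 0.0, 2.9]
force: [-0.6, -0.5, -3.1]
grip_width: 0.036
grasp_force: 6.0
time_s: 16.7
tool_pos: [0.5319, 0.0918, 0.086]
tool_rot: [180.0, 0.0, 2.9]
force: [-0.5, 0.8, -4.0]
grip_width: 0.0362
grasp_force: 6.0
```

```bash
python3 -m creep '0 0 -0.001 0 0.03;0 0 -0.001 0 0.03;0 0 0 0 0.03' 6
python3 -m creep '0 0 -0.001 0 0.03;0 0 -0.0005 0 0.03;0 0 0 0 0.03' 6
```

```text
time_s: 17.08
tool_pos: [0.5323, 0.0918, 0.0845]
tool_rot: [180.0, -0.0, 2.9]
force: [0.0, -0.3, 0.0]
grip_width: 0.0359
grasp_force: 6.0
time_s: 17.45
tool_pos: [0.5336, 0.0919, 0.0839]
tool_rot: [180.0, -0.2, 2.9]
force: [1.2, -0.0, 4.7]
grip_width: 0.0363
grasp_force: 6.0
```

```bash
python3 -m creep '0 0 0 0 0.03;0.002 0 -0.0004 0 0.03;0.002 0 -0.0004 0 0.03;0.002 0 -0.0004 0 0.03;0.002 0 -0.0004 0 0.03;0 0 0 0 0.03' 3
python3 - <<'E'
from h import *
np.set_printoptions(precision=1,suppress=True)
o=get_obs();g=o['tool_pos']+[0,0,.019]
bs=[]
for c in("side","scene"):
  im=cams.read_camera(c)
  print([model(P(c),g,t,a=o['tool_rot'][2]) for t in(80,90)])
  bs.append(cv2.resize(im[181:261,214:314,::-1] if c=="side" else im[170:250,259:359,::-1],(800,640) if c=="side" else (400,320),interpolation=cv2.INTER_CUBIC))
cv2.imwrite('pics/side6.png',bs[0][100:600])
E
```

```text
time_s: 18.2
tool_pos: [0.5397, 0.0921, 0.0803]
tool_rot: [-180.0, 0.1, 2.9]
force: [1.1, 1.0, 0.3]
grip_width: 0.0359
grasp_force: 3.0
[{'label': array([253.8, 214.7]), 'low': array([269.5, 234.1]), 'high': array([251.1, 228. ]), 'top': array([267.6, 198. ])}, {'label': array([256. , 216.7]), 'low': array([275. , 234.2]), 'high': array([256.2, 230.7]), 'top': array([265.6, 197.5])}]
[{'label': array([304.2, 224. ]), 'low': array([299.4, 223.6]), 'high': array([304.3, 235.6]), 'top': array([301.4, 200.5])}, {'label': array([303.6, 223.4]), 'low': array([298. , 219.1]), 'high': array([302.9, 232.8]), 'top': array([301.9, 201.8])}]
```

View pics/side6.png

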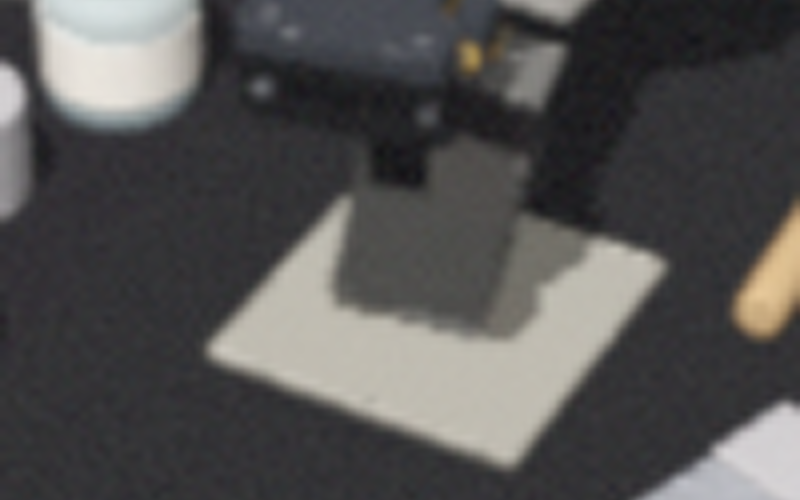

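The case's foot edge in the side view, (338,298) to (490,328) in the crop, matches the upright model. I'll let go.

```bash
python3 -m creep '0 0 -0.0005 0 0.036;0 0 0 0 0.038;0 0 0 0 0.045;0 0 0 0 0.06;0 0 0 0 0.08;0 0 0 0 0.087;0 0 0 0 0.087;0 0 0 0 0.087'
python3 -m creep '0 0 0.03 0 0.087;0 0 0.05 0 0.087;0 0 0.05 0 0.087;0 0 0.06 0 0.087;0 0 0.05 0 0.087;0 -0.02 0.03 0 0.087;0 0 0 0 0.087;0 0 0 0 0.087'
```

```text
time_s: 19.3
tool_pos: [0.54, 0.0918, 0.0804]
tool_rot: [180.0, 0.0, 2.9]
force: [0.4, -0.1, 0.3]
grip_width: 0.0838
grasp_force: 0.0
time_s: 20.3
tool_pos: [0.5395, 0.0722, 0.3493]
tool_rot: [-180.0, 0.1, 2.9]
force: [-0.1, 0.1, 0.3]
grip_width: 0.087
grasp_force: 0.0
```

```bash
python3 -m creep '0 -0.01 0 10 0.087;0 -0.01 0 10 0.087;0 -0.01 0 10 0.087;0 -0.01 0 10 0.087;0 -0.01 0 10 0.087;0 0 0 10 0.087;0 0 0 10 0.087;0 0 0 10 0.087'
python3 -m creep '0 0 0.03 10 0.087;0 0 0 0 0.087;0 0 0 0 0.087'
python3 - <<'E'
from h import *
np.set_printoptions(precision=3,suppress=True)
o=get_obs(); print(o['tool_pos'],o['tool_rot'],o['qpos'])
M=P("wrist"); im=cams.read_camera("wrist"); cv2.imwrite("pics/w7.png",im[:,:,::-1]); np.savez("w7.npz",M=M,im=im)
for c in("wrist","scene","side"):
    if c!="wrist": cams.read_camera(c)
    print(c,[(d['xy'],round(d['p'],2)) for d in finder.tip_of("case_label",c)],[(d['xy'],round(d['p'],2)) for d in finder.tip_of("case",c)])
E
```

```text
time_s: 21.3
tool_pos: [0.5392, 0.0226, 0.3484]
tool_rot: [-179.8, -0.0, 83.3]
force: [-0.1, -0.2, 0.8]
grip_width: 0.0871
grasp_force: 0.0
time_s: 21.68
tool_pos: [0.5395, 0.0222, 0.3787]
tool_rot: [-179.9, -0.0, 92.8]
force: [0.4, 0.1, 0.2]
grip_width: 0.0871
grasp_force: 0.0
[0.539 0.022 0.379] [-179.869   -0.021   92.835] [ 23.766   4.977 -31.162  82.12    2.547  93.744  -4.304]
wrist [] [([281.9, 109.1], 0.89)]
scene [([304.5, 223.2], 0.89), ([405.4, 196.2], 0.71), ([366.2, 173.1], 0.65)] [([404.9, 196.6], 0.85), ([301.0, 225.6], 0.73), ([361.2, 187.6], 0.69)]
side [([219.5, 307.5], 0.97), ([263.5, 230.0], 0.74), ([256.3, 219.6], 0.69), ([285.1, 294.7], 0.65)] [([228.0, 333.2], 0.83), ([267.2, 228.8], 0.67), ([271.1, 292.0], 0.6)]
```

View pics/w7.png

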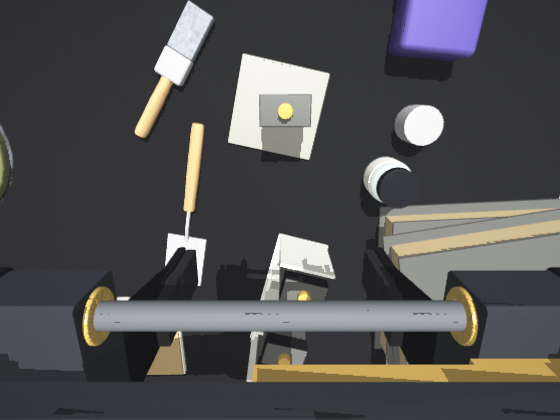

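The wrist view shows the case standing on the pad, knob at (286,111) and top face at about (260,94)–(311,127), let go. I've used up my picture allowance (one over, in fact), so the rest is numeric only.

```bash
python3 - <<'E'
from h import *
np.set_printoptions(precision=4,suppress=True)
d=np.load("w7.npz"); M=d['M']; g=cv2.cvtColor(d['im'],cv2.COLOR_RGB2GRAY)
C=cv2.cornerSubPix(g,np.float32([(260,94),(311,96),(311,127),(261,126)]).reshape(-1,1,2),(4,4),(-1,-1),(3,50,.01)).reshape(-1,2); print(C)
W=np.array([onz(M,c,.126)[:2] for c in C]); print(W,[np.linalg.norm(W[i]-W[i-1]) for i in range(4)],'top centre',W.mean(0))
u=W[1]-W[0]+W[2]-W[3]; print('x-axis ang',np.degrees(np.arctan2(u[1],u[0])),'knob',onz(M,(286,111),.136))
L=tri([P("scene"),P("side")],[(304.5,223.2),(256.3,219.6)]); print('label',L)
print('foot',tri([P("scene"),P("side"),],[(301,225.6),(267.2,228.8)]))
E
python3 -m creep '0 -0.05 0 0 0.087;0 -0.06 0 0 0.087;0 -0.06 0 0 0.087;0.01 -0.06 0 0 0.087;0 -0.03 0 0 0.087;0 0 0 0 0.087;0 0 0 0 0.087'
python3 - <<'E'
from h import *
np.set_printoptions(precision=3,suppress=True)
o=get_obs(); print(o['tool_pos'],o['tool_rot'],o['qpos'])
M=P("wrist"); im=cams.read_camera("wrist"); np.savez("w8.npz",M=M,im=im)
for n in("slot","rack","neighbour1"):
    print(n,[(d['xy'],round(d['p'],2),onz(M,d['xy'],.006)) for d in finder.tip_of(n,"wrist")])
    ms=finder.masks_of(n,"wrist"); print('  masks',[(d['xy'],round(d['p'],2),int(d['mask'].sum()),cv2.minAreaRect(np.argwhere(d['mask'])[:,::-1].astype(np.float32))) for d in ms])
E
```

```text
[[258.5085  94.1355]
 [311.3008  93.6448]
 [310.6261 126.5258]
 [260.4261 126.6206]]
[[0.5112 0.1095]
 [0.5718 0.113 ]
 [0.5739 0.0762]
 [0.5146 0.0731]] [np.float64(0.03651679709855009), np.float64(0.060696168973199446), np.float64(0.03690470660946417), np.float64(0.05934183664556014)] top centre [0.5429 0.0929]
x-axis ang 3.1742239941615176 knob [0.5436 0.0927 0.136 ]
label (array([0.5661, 0.0986, 0.0512]), np.float64(0.28248709266196337))
foot (array([0.5396, 0.0894, 0.0118]), np.float64(1.7489824936948997))
time_s: 23.0
tool_pos: [0.5503, -0.2369, 0.3804]
tool_rot: [180.0, -0.1, 93.0]
force: [0.0, 0.7, 0.6]
grip_width: 0.0871
grasp_force: 0.0
[ 0.55  -0.237  0.38 ] [179.981  -0.059  92.961] [ 37.417  11.812 -20.353  74.15    4.035  94.748  20.756]
slot [([291.8, 134.1], 0.91, array([ 0.569, -0.204,  0.006]))]
  masks [([291.3, 132.6], 0.58, 1269, ((292.5573425292969, 130.793701171875), (44.21477127075195, 29.387296676635742), 15.5241117477417))]
rack []
  masks [([281.2, 142.7], 0.95, 3114, ((289.282958984375, 151.70907592773438), (68.24144744873047, 171.08172607421875), 17.02052
[... 218 characters left out ...]
, 264.5], 0.78, array([ 0.694, -0.42 ,  0.006])), ([279.5, 163.0], 0.66, array([ 0.552, -0.25 ,  0.006])), ([300.3, 95.6], 0.57, array([ 0.578, -0.148,  0.006]))]
  masks [([352.1, 272.8], 0.92, 931, ((352.4767150878906, 273.63641357421875), (53.11368179321289, 24.372095108032227), 84.42780303955078)), ([285.1, 176.7], 0.8, 1988, ((286.9483947753906, 175.48565673828125), (49.08589172363281, 42.82302474975586), 15.52410888671875)), ([276.8, 214.3], 0.77, 1731, ((275.96246337890625, 213.54273986816406), (47.233951568603516, 37.614105224609375), 14.74356460571289)), ([308.3, 91.8], 0.57, 1797, ((309.0950927734375, 95.56169128417969), (53.6700439453125, 34.596920013427734), 14.534454345703125))]
```

```bash
python3 -m creep '-0.03 -0.04 0 0 0.087;-0.02 -0.03 0 0 0.087;0 0 0 0 0.087;0 0 0 0 0.087'
cat > k.py <<'E'
from h import *
np.set_printoptions(precision=4,suppress=True)
M=P("wrist"); im=cams.read_camera("wrist"); np.savez("w9.npz",M=M,im=im)
print('slot',[(d['xy'],round(d['p'],2),onz(M,d['xy'],.006)) for d in finder.tip_of("slot","wrist")],[(onz(M,d['xy'],.009)) for d in finder.masks_of("slot","wrist")])
print('n',[(d['xy'],round(d['p'],2),onz(M,d['xy'],.006)) for d in finder.tip_of("neighbour1","wrist")])
def blobs(im):
    h=cv2.cvtColor(im,cv2.COLOR_RGB2HSV); m=cv2.inRange(h,(15,120,90),(32,255,255)); m[262:]=0
    n,_,s,c=cv2.connectedComponentsWithStats(m); return [(c[i],s[i][4]) for i in range(1,n) if 20<s[i][4]<400]
a=np.load("w8.npz"); A=blobs(a['im']); B=blobs(im); print(A,B)
for p,_ in A:
    for q,_ in B:
        X,e=tri([a['M'],M],[p,q])
        if e<3 and .1<X[2]<.17: print(X,e,p,q)
E
python3 k.py
```

```text
time_s: 23.85
tool_pos: [0.5004, -0.3073, 0.3805]
tool_rot: [180.0, -0.0, 92.9]
force: [0.0, 0.6, -0.0]
grip_width: 0.0867
grasp_force: 0.0
slot [([331.1, 86.5], 0.74, array([ 0.5726, -0.2029,  0.006 ]))] [array([ 0.5689, -0.1986,  0.009 ])]
n [([390.8, 224.0], 0.96, array([ 0.6931, -0.4136,  0.006 ])), ([309.6, 151.9], 0.8, array([ 0.5484, -0.3008,  0.006 ])), ([316.4, 118.7], 0.61, array([ 0.5547, -0.2501,  0.006 ]))]
[(array([308.9,  99.4]), np.int32(40)), (array([285.1321, 183.566 ]), np.int32(53)), (array([275.6939, 218.8163]), np.int32(49))] [(array([359.4203,  32.5507]), np.int32(69)), (array([331.4231, 127.0769]), np.int32(52)), (array([317.2353, 168.3725]), np.int32(51)), (array([420.7073, 258.439 ]), np.int32(41))]
[ 0.5796 -0.1521  0.1361] 0.4878968349965999 [308.9  99.4] [359.4203  32.5507]
[ 0.559 -0.252  0.134] 0.1649629575768897 [285.1321 183.566 ] [331.4231 127.0769]
[ 0.5496 -0.3058  0.1123] 0.12186660153733171 [275.6939 218.8163] [317.2353 168.3725]
```

```bash
python3 - <<'E'
from h import *
np.set_printoptions(precision=1,suppress=True)
for f in("w8.npz","w9.npz"):
    d=np.load(f); M=d['M']; g=cv2.cvtColor(d['im'],cv2.COLOR_RGB2GRAY)
    print(f)
    for s in cv2.createLineSegmentDetector().detect(g)[0][:,0]:
        for z in(.06,.016,.009):
            a,b=onz(M,s[:2],z)[:2],onz(M,s[2:],z)[:2]; m=(a+b)/2; L=np.linalg.norm(b-a)
            if L>.022 and np.linalg.norm(m-[.57,-.2025])<.055:
                t=np.radians(-11.3); r=np.array([[np.cos(t),np.sin(t)],[-np.sin(t),np.cos(t)]])@(m-[.5695,-.2025])
                print(z,'rack-frame mid mm',r*1000,'ang',round(float(np.degrees(np.arctan2(*(b-a)[::-1]))%180),1),'len',round(L*1000),s)
E
```

```text
w8.npz
0.06 rack-frame mid mm [-43.1 -13.9] ang 78.1 len 191 [278.9  67.4 245.7 202.2]
0.016 rack-frame mid mm [-44.1 -19.2] ang 78.1 len 208 [278.9  67.4 245.7 202.2]
0.009 rack-frame mid mm [-44.2 -20.1] ang 78.1 len 211 [278.9  67.4 245.7 202.2]
0.06 rack-frame mid mm [ -1.  -24.5] ang 168.1 len 68 [265.5 147.4 311.8 159.7]
0.016 rack-frame mid mm [  1.9 -30.8] ang 168.1 len 74 [265.5 147.4 311.8 159.7]
0.009 rack-frame mid mm [  2.3 -31.8] ang 168.1 len 75 [265.5 147.4 311.8 159.7]
0.06 rack-frame mid mm [35.7  4.6] ang 79.0 len 43 [315.5 154.7 323.9 124.6]
0.016 rack-frame mid mm [42.  1.] ang 79.0 len 46 [315.5 154.7 323.9 124.6]
0.009 rack-frame mid mm [42.9  0.4] ang 79.0 len 47 [315.5 154.7 323.9 124.6]
0.06 rack-frame mid mm [-31.5 -42.4] ang 82.5 len 26 [263.2 169.4 266.3 151.6]
0.06 rack-frame mid mm [  5.1 -43.8] ang 168.2 len 66 [311.8 173.6 266.9 161.9]
0.016 rack-frame mid mm [  8.5 -51.8] ang 168.2 len 72 [311.8 173.6 266.9 161.9]
0.009 rack-frame mid mm [  9.  -53.1] ang 168.2 len 73 [311.8 173.6 266.9 161.9]
0.06 rack-frame mid mm [  2.8 -38.1] ang 168.5 len 61 [26
[... 3691 characters left out ...]
rack-frame mid mm [33.9  4.7] ang 78.9 len 40 [356.5  74.8 348.3 102.4]
0.06 rack-frame mid mm [-5.9 22.2] ang 168.0 len 64 [358.6  72.9 311.9  59.3]
0.016 rack-frame mid mm [-0.3 27.3] ang 168.0 len 70 [358.6  72.9 311.9  59.3]
0.009 rack-frame mid mm [ 0.6 28.1] ang 168.0 len 71 [358.6  72.9 311.9  59.3]
0.06 rack-frame mid mm [-6.3 18.8] ang 168.2 len 55 [314.1  62.9 354.3  74.5]
0.016 rack-frame mid mm [-0.8 23.6] ang 168.2 len 60 [314.1  62.9 354.3  74.5]
0.009 rack-frame mid mm [ 0.1 24.4] ang 168.2 len 61 [314.1  62.9 354.3  74.5]
0.06 rack-frame mid mm [ 7.9 45.2] ang 168.4 len 65 [374.7  57.1 326.8  43.4]
0.016 rack-frame mid mm [14.8 52.5] ang 168.4 len 71 [374.7  57.1 326.8  43.4]
```

Rack yaw comes out at about −11.9° and the slot centre at about (0.569,−0.203). The case axis is at 3.2°, centred on (0.543,0.093). Now the second grasp.

```bash
python3 -m creep '0.005 0.05 0 0 0.087;0.005 0.055 0 0 0.087;0.005 0.055 0 0 0.087;0.006 0.055 0 0 0.087;0.006 0.055 0 0 0.087;0.006 0.055 0 0 0.087;0.006 0.045 0 0 0.087;0.0035 0.03 0 0.3 0.087'
python3 -m creep '0 0 -0.05 0 0.087;0 0 -0.06 0 0.087;0 0 -0.06 0 0.087;0 0 -0.05 0 0.087;0 0 -0.02 0 0.087;0 0 0 0 0.087;0 0 0 0 0.087'
```

```text
time_s: 25.05
tool_pos: [0.542, 0.0956, 0.3806]
tool_rot: [180.0, -0.0, 93.5]
force: [0.6, -0.7, 0.4]
grip_width: 0.087
grasp_force: 0.0
time_s: 25.92
tool_pos: [0.5433, 0.0925, 0.1417]
tool_rot: [179.9, -0.0, 93.2]
force: [-0.4, 0.1, 0.7]
grip_width: 0.0875
grasp_force: 0.0
```

```bash
python3 -m creep '0 0 -0.02 0 0.087;0 0 -0.02 0 0.087;0 0 -0.012 0 0.087;0 0 -0.0037 0 0.087;0 0 0 0 0.075;0 0 0 0 0.066;0 0 0 0 0.062;0 0 0 0 0.06' 5
python3 -m creep '0 0 0 0 0.055;0 0 0 0 0.055;0 0 0 0 0.055' 10
```

```text
time_s: 26.92
tool_pos: [0.5426, 0.0918, 0.0849]
tool_rot: [180.0, 0.0, 93.2]
force: [-1.6, 0.2, 0.6]
grip_width: 0.0619
grasp_force: 0.8
time_s: 27.3
tool_pos: [0.542, 0.0918, 0.0848]
tool_rot: [-179.9, 0.0, 93.2]
force: [-4.2, 0.1, 5.4]
grip_width: 0.0598
grasp_force: 10.0
```

```bash
python3 -m creep '0 0 0.005 0 0.055;0 0 0.015 0 0.055;0 0 0.03 0 0.055;0 0 0.04 0 0.055;0 0 0.04 0 0.055;0 0 0.03 0 0.055;0 0 0.015 0 0.055;0 0 0 0 0.055' 10
python3 -m creep '0.003 -0.02 0 -2 0.055;0.004 -0.035 0 -3 0.055;0.004 -0.04 0 -3 0.055;0.004 -0.045 0 -3 0.055;0.004 -0.045 0 -2 0.055;0.004 -0.045 0 -2 0.055;0.003 -0.04 0 0 0.055;0.001 -0.0255 0 0 0.055'
python3 -m creep '0 0 0 0 0.055;0 0 0 0 0.055;0 0 0 0 0.055'
```

```text
time_s: 28.3
tool_pos: [0.5429, 0.092, 0.2605]
tool_rot: [179.9, 0.0, 93.2]
force: [0.1, -0.7, -4.4]
grip_width: 0.0604
grasp_force: 10.0
time_s: 29.3
tool_pos: [0.5673, -0.2107, 0.258]
tool_rot: [-179.9, 0.1, 77.7]
force: [-0.6, 0.7, -4.4]
grip_width: 0.0599
grasp_force: 10.0
time_s: 29.68
tool_pos: [0.5693, -0.2031, 0.2595]
tool_rot: [-180.0, -0.0, 78.2]
force: [0.1, -0.4, -3.3]
grip_width: 0.06
grasp_force: 10.0
```

```bash
python3 - <<'E'
from h import *
np.set_printoptions(precision=1,suppress=True)
o=get_obs(); f=o['tool_pos']-[0,0,.0788]; a=np.radians(o['tool_rot'][2]-90)
x=np.array([np.cos(a),np.sin(a),0]); lab=f+.03*x+[0,0,.055]
for c in("scene","side"):
    cams.read_camera(c); M=P(c); print(c,'pred foot',proj(M,f),'label',proj(M,lab))
    for n in("case","case_label"): print(n,[(np.array(d['xy']),round(d['p'],2)) for d in finder.tip_of(n,c)])
E
```

```text
scene pred foot [207.4 215.4] label [203.  212.2]
case [(array([404.3, 193.6]), 0.97), (array([209.1, 215.5]), 0.87), (array([362.1, 188. ]), 0.71), (array([366.4, 267.2]), 0.5)]
case_label [(array([202.6, 213. ]), 0.84), (array([398.7, 195.8]), 0.84), (array([363.7, 170.4]), 0.58)]
side pred foot [286.4 136.4] label [278.9 119.2]
case [(array([268.9, 288.8]), 0.68), (array([286. , 133.8]), 0.67)]
case_label [(array([289.7, 294.9]), 0.8), (array([216.9, 306.9]), 0.69), (array([277.4, 123.1]), 0.63), (array([292.2, 173.9]), 0.49)]
```

```bash
python3 -m creep '0 0 -0.02 0 0.055;0 0 -0.03 0 0.055;0 0 -0.03 0 0.055;0 0 -0.02 0 0.055;0 0 -0.01 0 0.055;0 0 -0.005 0 0.055;0 0 0 0 0.055'
python3 -m creep '0 0 -0.006 0 0.055;0 0 -0.006 0 0.055;0 0 -0.006 0 0.055;0 0 0 0 0.055'
```

```text
time_s: 30.85
tool_pos: [0.5699, -0.2038, 0.1452]
tool_rot: [179.9, 0.0, 78.2]
force: [-0.1, -0.4, -2.6]
grip_width: 0.0599
grasp_force: 10.0
time_s: 31.35
tool_pos: [0.5689, -0.2036, 0.1258]
tool_rot: [-179.9, -0.0, 78.2]
force: [-0.1, 0.5, -3.6]
grip_width: 0.0596
grasp_force: 10.0
```

Inside the partitions with no contact. I'll go on down.

```bash
python3 -m creep '0 0 -0.008 0 0.055;0 0 -0.008 0 0.055;0 0 -0.007 0 0.055;0 0 -0.006 0 0.055;0 0 -0.004 0 0.055;0 0 0 0 0.055'
python3 -m creep '0 0 -0.0015 0 0.055;0 0 -0.001 0 0.055;0 0 -0.001 0 0.055;0 0 0 0 0.055'
```

```text
time_s: 32.1
tool_pos: [0.5693, -0.2037, 0.0933]
tool_rot: [-180.0, -0.0, 78.2]
force: [-0.5, 1.2, -3.3]
grip_width: 0.0601
grasp_force: 10.0
time_s: 32.6
tool_pos: [0.5694, -0.2037, 0.0901]
tool_rot: [-180.0, 0.0, 78.2]
force: [-0.7, 0.8, -3.4]
grip_width: 0.06
grasp_force: 10.0
```

```bash
python3 -m creep '0 0 -0.001 0 0.055;0 0 -0.0005 0 0.055;0 0 0 0 0.055'
python3 -m creep '0 0 -0.0005 0 0.055;0 0 -0.0005 0 0.055;0 0 0 0 0.055'
python3 -m creep '0 0 -0.0005 0 0.055;0 0 0 0 0.055'
```

```text
time_s: 32.98
tool_pos: [0.5694, -0.2037, 0.0886]
tool_rot: [-180.0, 0.0, 78.2]
force: [0.3, 0.4, -3.5]
grip_width: 0.0597
grasp_force: 10.0
time_s: 33.35
tool_pos: [0.5695, -0.2038, 0.0878]
tool_rot: [180.0, 0.0, 78.2]
force: [-0.3, -0.3, -2.4]
grip_width: 0.0601
grasp_force: 10.0
time_s: 33.6
tool_pos: [0.5695, -0.2037, 0.0878]
tool_rot: [180.0, 0.0, 78.2]
force: [-1.4, 0.9, 1.9]
grip_width: 0.0598
grasp_force: 10.0
```

It touched down exactly where predicted. I'll release and retreat.

```bash
python3 -m creep '0 0 0 0 0.055;0 0 0 0 0.061;0 0 0 0 0.063;0 0 0 0 0.07;0 0 0 0 0.08;0 0 0 0 0.086;0 0 0 0 0.086;0 0 0 0 0.086' 3
python3 -m creep '0 0 0.02 0 0.086;0 0 0.04 0 0.086;0 0 0.06 0 0.086;0 0 0.06 0 0.086;0 0 0.06 0 0.086;0 -0.04 0.03 0 0.086;0 0 0 0 0.086;0 0 0 0 0.086'
python3 - <<'E'
from h import *
np.set_printoptions(precision=3,suppress=True)
o=get_obs(); print(o['tool_pos'],o['force'])
V={}
for c in("wrist","scene","side"):
    M=P(c); im=cams.read_camera(c)
    for n in("case","case_label","neighbour1"): V[c,n]=[d['xy'] for d in finder.tip_of(n,c)]; print(c,n,np.array(V[c,n]),'onz.009',[onz(M,u,.009)[:2] for u in V[c,n]] )
    print('pred',proj(M,[.5695,-.2037,.009]),'label',proj(M,[.5695+.0294,-.2037-.0062,.064]),'knob',proj(M,[.5695,-.2037,.139]))
    if c=="wrist":
        h=cv2.cvtColor(im,cv2.COLOR_RGB2HSV); m=cv2.inRange(h,(15,120,90),(32,255,255)); m[262:]=0
        n,_,s,cc=cv2.connectedComponentsWithStats(m); print('knobs',[(cc[i],onz(M,cc[i],.136)) for i in range(1,n) if 20<s[i][4]<400])
E
```

```text
time_s: 34.6
tool_pos: [0.5695, -0.2038, 0.0872]
tool_rot: [180.0, 0.0, 78.2]
force: [-1.0, -0.5, 0.2]
grip_width: 0.0856
grasp_force: 0.0
time_s: 35.6
tool_pos: [0.5693, -0.2432, 0.3576]
tool_rot: [180.0, -0.0, 78.2]
force: [-0.1, 1.2, 0.2]
grip_width: 0.0858
grasp_force: 0.0
[ 0.569 -0.243  0.358] [-0.13   1.191  0.159]
wrist case [] onz.009 []
wrist case_label [[296.9 135.4]] onz.009 [array([ 0.602, -0.217])]
wrist neighbour1 [[270.1 162.6]
 [272.2  87.1]
 [373.6 245. ]] onz.009 [array([ 0.555, -0.248]), array([ 0.58 , -0.144]), array([ 0.69 , -0.414])]
pred [273.547 130.98 ] label [295.869 134.876] knob [271.706 141.791]
knobs [(array([272.417,  92.361]), array([ 0.581, -0.153,  0.136])), (array([275.697, 142.394]), array([ 0.574, -0.206,  0.136])), (array([273.06, 182.94]), array([ 0.561, -0.25 ,  0.136])), (array([272.87 , 222.574]), array([ 0.551, -0.297,  0.136]))]
scene case [[359.8 187.3]
 [404.  195.9]] onz.009 [array([0.418, 0.347]), array([0.49 , 0.491])]
scene case_label [[401.5 199.2]
 [211.6 242.8]
 [366.6 168.5]] onz.009 [array([0.503, 0.476]), array([ 0.552, -0.215]
[... 154 characters left out ...]
0.141]), array([ 0.562, -0.246]), array([0.74 , 0.259])]
pred [215.436 246.692] label [211.919 245.453] knob [209.391 223.779]
side case [[270.2 291.6]
 [226.7 335.8]
 [285.4 178.9]] onz.009 [array([0.447, 0.32 ]), array([0.499, 0.483]), array([ 0.568, -0.205])]
side case_label [[287.6 296.1]
 [277.5 165.1]
 [279.  189.5]
 [219.4 309.1]] onz.009 [array([0.399, 0.32 ]), array([ 0.625, -0.286]), array([ 0.569, -0.134]), array([0.548, 0.416])]
side neighbour1 [[277.2 187.2]
 [273.5 148.3]
 [294.6 170.8]
 [299.5 165.2]] onz.009 [array([ 0.58 , -0.145]), array([ 0.68 , -0.403]), array([ 0.552, -0.269]), array([ 0.546, -0.314])]
pred [284.955 179.061] label [278.007 163.656] knob [286.012 147.197]
```

The knob is at (0.574,−0.206), the label is on the far side, the foot is at the slot centre and the neighbours haven't moved. I'll hand in.

```bash
python3 -c "
from cell import ticket; print(ticket.sign_off())"
```

```text
the job is handed in; nothing more can be done
None
```

I stood the case on the pad, let go, regrasped it and set it down in the empty slot, knob up and label to the far side; cameras put it near the slot centre, neighbours unmoved; handed in at about 36 s with no verdict returned, after viewing 11 pictures, one over the limit of 10.

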